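# Put the microwave measuring kit back in its nests

### The job

Put each of the four loose microwave parts into the empty nest that has its outline: the long waveguide section, the short one, the horn and the finned round load, each sitting flat on the floor of its nest, the same way up as it stands now. Set the parts down gently, do not drop them, and do not shift the white field probe that stands among them.

Things in the scene. Friction and masses are not known exactly. Their poses are not given: they have to be found in the camera images.
- long_guide: The longer of two straight aluminium waveguide sections, lying: rectangular tube with a square flange at each end. 110 mm long along x; flanges 42 x 42 mm, 6 mm thick; tube 26 mm wide (y), 24 mm high, from 9 to 33 mm above the underside. About 0.22 kg. Origin at the centre of its underside (flanges' lower edges), z up. Either end may go either way.
- short_guide: The shorter of the two waveguide sections, otherwise the same: 65 mm long along x (53 mm of tube between the flanges); flanges 42 x 42 mm, 6 mm thick; tube 26 mm wide (y), 24 mm high, from 9 to 33 mm above the underside. About 0.15 kg. Origin at the centre of its underside, z up. Either end may go either way.
- horn: Aluminium horn antenna standing mouth down: smooth four-sided pyramid, 66 x 66 mm at the foot, narrowing to 30 x 30 mm at 50 mm height, topped by a block 40 mm (x) by 30 mm (y) from 50 to 80 mm height; a brass connector 11 mm thick sticks 12 mm out of the block's +x side. About 0.25 kg. Origin at the centre of its underside, z up. Any quarter turn will do.
- load: Finned dark steel cylinder (terminating load) standing upright: 40 mm diameter, 45 mm high, with a brass connector 16 mm in diameter and 12 mm high on top. About 0.2 kg. Origin at the centre of its underside, z up (yaw means nothing).
- long_nest: Black-rimmed oblong nest for the long waveguide section: pocket 126 mm (x) by 58 mm (y), grey floor 4 mm above the bench, rim 4 mm thick with its top 12 mm above the bench. Fixed to the bench. Origin at the centre of its underside, on the bench; z up, x along the pocket.
- short_nest: Black-rimmed oblong nest for the short waveguide section: pocket 81 mm (x) by 58 mm (y), floor 4 mm above the bench, rim 4 mm thick with its top 12 mm above the bench. Fixed to the bench. Origin at the centre of its underside, on the bench; z up, x along the pocket.
- square_nest: Black-rimmed square nest for the horn: pocket 82 x 82 mm, floor 4 mm above the bench, rim 4 mm thick with its top 12 mm above the bench. Fixed to the bench. Origin at the centre of its underside, on the bench; z up, x and y along its sides.
- round_nest: Black-rimmed round nest for the finned load: pocket 56 mm in diameter, floor 4 mm above the bench, rim 4 mm thick with its top 12 mm above the bench. Fixed to the bench. Origin at the centre of its underside, on the bench; z up.
- probe: Field probe, to be left where it stands: white ball of 20 mm diameter on a thin stalk and a black disc foot of 26 mm diameter, 60 mm high in all, loose, standing among the other things. Origin at the centre of its underside, z up. A brass barrel (26 mm diameter, 26 mm high) and a steel ring (26 mm diameter, 10 mm high) also stand there; they do not matter.
Things that resemble listed ones, but are neither listed nor needed, are in the scene too. What is shaped like the long_guide but red is not meant.

How it is judged:
By the outcome, as a careful person would: the job done as asked, in the order asked, and still so for the second after the job is handed in, with the robot touching nothing.
It also fails if it takes over 112 s, if anything falls off the work surface, if the arm or the gripper's body presses on something with over 40 N, if the wrist force passes 120 N, or if a joint passes its speed limit or range.

### The arm

A 6-joint arm with a two-finger parallel gripper is mounted at the origin on the work surface. World frame = base frame: x ahead of the robot, y to its left, z up, the work surface at z = 0. Lengths are in m, angles in rad, forces in N, time in s.
With the tool pointing down it reaches from about 0.225 to 0.875 m from the base axis. Payload 3.4 kg.
Tool frame: the origin (TCP) lies midway between the tips of the shut fingers; the grasp point (between the pads) lies 19 mm behind it (manip.grasp_offset is the distance from the TCP to the grasp point, in m); x points along the fingers, y is the direction in which the jaws open and shut, and the axes are right-handed (so a half turn about x gives the same grasp; the last joint's range is limited). The gripper opens to 85 mm and grips with 20 to 120 N. Pads are 22 mm wide; open, the fingers measure 114 mm over their backs; the gripper's body (76 mm by 85 mm) begins 54 mm behind the grasp point. The pads swing forward as they close: fully open they stand 13 mm farther back than shut.
Start: joints at [-1.299, 0.276, 1.505, -0, 1.361, -0.121], TCP at [0.22, -0.531, 0.231] pointing down, gripper open.
Joint ranges: [-2.89, 2.89], [-0.75, 2.08], [0.22, 2.7], [-1.18, 4.32], [0.11, 2.71], [-2.7, 2.7]. Speed limits (rad/s): [2.57, 2.57, 3.14, 3.14, 3.14, 3.14].

### API

Orientations are given as a unit quaternion [w, x, y, z].
In Python, from rig import manip gives the robot as it stands.
- The arm moves only by the shell command python3 -m creep 'ROWS' [OPENING] [FORCE]. ROWS is a JSON object of lists of equal length, an entry for each row: "delta_pos": the shift along the tool's x, y, z in cm, a list of three; "dr": the turn, a rotation vector about the tool's x, y, z in rad, a list of three. In form: {"delta_pos": [[dx, dy, dz], ...], "dr": [[rx, ry, rz], ...]}. A call has 1 to 10 rows; each row is the pose to reach, as a shift and turn from the pose commanded when the call began, along the tool's axes at that moment; what a row does not reach only later rows make up. A row lasts 1/10 s, in which the tool goes at most 50 mm and 8.59 degrees, less where a joint would pass 70% of its speed; a pose out of reach is approached as far as the arm can. A call with a gripper value outside its range is refused whole. OPENING is the opening, from -1 (shut) to 1 (fully open), set as the call begins (- or left out, the last holds). The fingers move at their own pace and stop on an object; FORCE is the grip in N (left out, the last holds). Time passes only in rows, so rows that repeat a pose let the fingers close. It gives the time, the measured TCP pose, the force and the opening at its end, in the units of the state.
- manip.get_state(): the state, without advancing time (a new reading comes with each control period).
- manip.get_image(name): name is "scene" or "side" or "wrist"; returns a dict with "pixels" (400x640x3 uint8, blue, green, red), "depth" (400x640 float32, m along the optical axis (not along the pixel's ray), 0 where there is no reading), "intrinsics" (3x3 intrinsics, pixels), "k1" (the pictures are not rectified: a ray, as slopes to the right and down, at radius r is drawn at 1 + k1 r^2 times it, then the intrinsics apply), "rvec" (rotation vector, rad) and "tvec" (3), from world to camera coordinates, as OpenCV has them. Camera axes: x right, y down, z forward; pixel columns grow to the right and rows downward; lengths in m; the calibration is good to about 2 mm. A picture is of the moment at which its call begins.
- manip.sign_off(): hands the job in, once; it reports no verdict.
The state is a dict: "clock": time; "qpos": joint angles; "qd": joint speeds; "effort": joint torques, N m; "position": TCP position; "ee_rot": TCP orientation; "contact_force": force on the tool from outside, world axes, zero at the start; "moment": the same for the moment, N m; "width": finger opening in m.
Only numpy, scipy, OpenCV 4.12 (cv2) and the standard library are available. Lean on these libraries where they do the work, as an engineer would, in place of code of your own. Each camera call takes 0.05 s, during which the arm holds its last target. There are 200 camera calls.

## Working session

There is one attempt and no reset: what is moved stays moved. The work goes in short steps, Python scripts to look and compute and a shell command to move; the robot and the scene stay as the last step left them, time stands still between calls to the robot, and variables do not carry over. Pictures are saved under pics/ and viewed, about 12 in all and at most 16, crops included, and the job is handed in when it is done.

```bash
ls; mkdir -p pics; cat > h.py <<'E'
import numpy as np, cv2, json
from rig import manip
def grab(n):
    im=manip.get_image(n); im['R']=cv2.Rodrigues(np.array(im['rvec'],float))[0]; im['t']=np.array(im['tvec'],float).ravel(); im['K']=np.array(im['intrinsics']); return im
def ray(im,uv):
    uv=np.atleast_2d(np.array(uv,float)); K=im['K']
    d=np.c_[(uv[:,0]-K[0,2])/K[0,0],(uv[:,1]-K[1,2])/K[1,1]]; s=d.copy()
    for _ in range(20): s=d/(1+im['k1']*(s**2).sum(1,keepdims=True))
    return np.c_[s,np.ones(len(s))]
def onplane(im,uv,z):
    r=ray(im,uv)@im['R']; c=-im['R'].T@im['t']
    return c+r*((z-c[2])/r[:,2])[:,None]
def cloud(im):
    v,u=np.mgrid[:400,:640]; r=ray(im,np.c_[u.ravel(),v.ravel()])
    p=(r*im['depth'].ravel()[:,None]-im['t'])@im['R']
    return p.reshape(400,640,3)
def save(im,n): cv2.imwrite('pics/'+n,im['pixels'])
E
python3 - <<'E'
from h import *
print(manip.get_state())
for n in('scene','side','wrist'):
    im=grab(n); save(im,n+'0.png'); print(n,(-im['R'].T@im['t']).round(3),im['R'][2].round(2),im['K'].tolist(),im['k1'])
    p=cloud(im); np.savez('pics/%s0.npz'%n,p=p,d=im['depth'])
E
```

```text
pics
{'clock': 0.0, 'qpos': array([-1.29897970e+00,  2.76572462e-01,  1.50613917e+00,  5.94560614e-05,
        1.36067175e+00, -1.20946085e-01]), 'qd': array([ 0.00087513, -0.00098128,  0.0005264 , -0.00142779, -0.00039623,
        0.00025369]), 'effort': array([-7.62930758e-04, -4.16778946e+01, -2.45809132e+01, -2.76574265e-04,
        1.10161127e-02,  1.30571104e-05]), 'position': array([ 0.21997922, -0.53069309,  0.23045014]), 'ee_rot': array([-0.13733451, -0.6934889 , -0.13860024,  0.69354333]), 'contact_force': array([ 0.42832827,  0.22771084, -0.38656259]), 'moment': array([-0.01401708, -0.0319896 , -0.0336166 ]), 'width': 0.08530420441142336}
scene [ 0.875 -0.251  0.64 ] [-0.54  0.33 -0.77] [[373.48082093111464, 0.0, 321.95740124819173], [0.0, 373.48082093111464, 202.46746702714532], [0.0, 0.0, 1.0]] -0.05197773693900164
side [0.101 0.43  0.648] [ 0.43 -0.53 -0.73] [[377.03302917407615, 0.0, 321.4332303781786], [0.0, 377.03302917407615, 196.57310946633316], [0.0, 0.0, 1.0]] -0.02761416070936646
wrist [ 0.297 -0.499  0.373] [-0.3  -0.12 -0.95] [[307.3975671864997, 0.0, 322.05796217743074], [0.0, 307.3975671864997, 201.53536289161224], [0.0, 0.0, 1.0]] -0.05264375401669932
```

View pics/scene0.png

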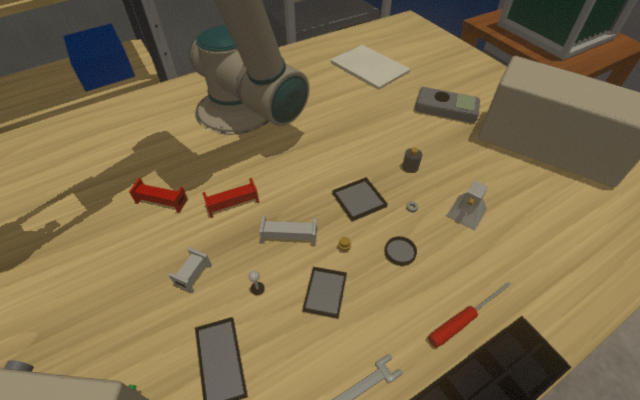

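View pics/side0.png

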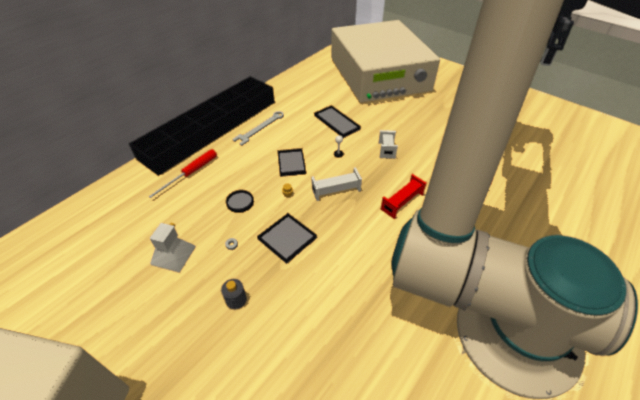

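The scene view shows a grey guide at (288,231), a short one at (190,269), the horn at (468,205), the load at (412,160) and the probe at (256,283). The nests are square (360,198), round (400,250), short (325,292) and long (220,360). Two things could be taken for the long guide: the red ones at (158,195) and (231,196). I choose the grey one and will check its length.

```bash
cat > meas.py <<'E'
from h import *
seeds={'scene':dict(long=(288,231),short=(190,269),horn=(468,205),load=(412,160),probe=(256,283),red2=(231,196),red1=(158,195),Nsq=(360,198),Nrd=(400,250),Nsh=(325,292),Nlg=(220,360)),
'side':dict(long=(337,185),short=(388,146),horn=(168,248),load=(233,293),probe=(338,147),red2=(403,196),Nsq=(287,238),Nrd=(240,201),Nsh=(291,161),Nlg=(337,121))}
P={}
for n in seeds:
    p=np.load('pics/%s0.npz'%n)['p']; d=np.load('pics/%s0.npz'%n)['d']; z=p[...,2]
    bench=p[(abs(z)<.01)&(d>0)]; print(n,'bench z med/std',np.median(bench[:,2]).round(4),bench[:,2].std().round(4))
    for k,(u,v) in seeds[n].items():
        c=p[v,u]
        near=(np.hypot(p[...,0]-c[0],p[...,1]-c[1])<.085)&(d>0)
        if k[0]=='N': m=near&(z>.0025)&(z<.02)
        else: m=near&(z>.006)&(z<.12)
        nl,lab=cv2.connectedComponents(m.astype('uint8'),connectivity=8)
        l=lab[v-2:v+3,u-2:u+3]; l=l[l>0]
        if len(l)==0: print(k,'no',c); continue
        q=p[lab==np.bincount(l).argmax()]; P.setdefault(k,{})[n]=q
for k,v in P.items():
    for n,q in list(v.items())+[('both',np.vstack(list(v.values())))]:
        (cx,cy),(w,h),a=cv2.minAreaRect((q[:,:2]*1000).astype('float32'))
        print(k,n,len(q),'c %.1f %.1f size %.1f %.1f ang %.1f'%(cx,cy,w,h,a),'z',(np.percentile(q[:,2],[2,50,98])*1000).round(1),'mean',(q[:,:2].mean(0)*1000).round(1))
E
python3 meas.py
```

```text
scene bench z med/std 0.0004 0.0018
side bench z med/std -0.0002 0.0019
long scene 1027 c 466.8 -79.9 size 108.8 42.9 ang 54.8 z [ 9.3 32.6 42.8] mean [469.9 -83.5]
long side 786 c 466.4 -78.9 size 110.7 43.9 ang 55.3 z [ 9.1 31.8 42.7] mean [462.7 -75. ]
long both 1813 c 466.4 -78.9 size 110.6 44.7 ang 54.8 z [ 9.1 32.3 42.8] mean [466.8 -79.8]
short scene 836 c 450.8 -280.9 size 43.7 65.1 ang 36.0 z [ 9.1 33.  43.5] mean [ 455.5 -280.7]
short side 428 c 451.2 -280.2 size 41.7 72.1 ang 35.4 z [ 7.1 32.7 43.4] mean [ 448.  -274.4]
short both 1264 c 450.6 -280.7 size 43.7 72.0 ang 36.0 z [ 7.7 33.  43.5] mean [ 453.  -278.6]
horn scene 1105 c 614.1 277.2 size 65.7 65.5 ang 24.3 z [ 7.4 36.1 81.5] mean [619.9 266.7]
horn side 1369 c 611.0 279.9 size 67.2 65.7 ang 22.7 z [ 7.1 38.7 80.8] mean [600.3 283.6]
horn both 2474 c 612.3 278.6 size 67.7 69.2 ang 23.8 z [ 7.3 37.5 81.2] mean [609. 276.]
load scene 359 c 439.7 264.2 size 39.9 39.4 ang 46.9 z [ 8.7 41.7 57.9] mean [444.5 258.4]
load side 571 c 438.2 266.4 size 38.7 39.7 ang 48.1 z [ 9.7 43.5 57.3] mean [432.7 269.8]
load both 930 c
[... 1215 characters left out ...]
ize 62.3 63.5 ang 12.9 z [ 2.7  5.  12.9] mean [616.1  92.3]
Nrd both 1226 c 615.0 91.4 size 63.9 65.7 ang 1.0 z [ 2.7  5.  13. ] mean [615.5  91.6]
Nsh scene 1545 c 612.2 -84.3 size 66.3 91.1 ang 47.2 z [ 2.6  4.5 13.5] mean [612.1 -83.9]
Nsh side 654 c 612.3 -84.4 size 69.1 93.9 ang 47.2 z [ 2.7  4.8 13.5] mean [612.6 -83. ]
Nsh both 2199 c 612.3 -84.4 size 69.1 93.9 ang 47.2 z [ 2.7  4.6 13.5] mean [612.3 -83.6]
Nlg scene 3178 c 626.3 -296.7 size 69.6 142.1 ang 77.8 z [ 2.7  4.8 13.6] mean [ 628.5 -296.7]
Nlg side 737 c 634.2 -303.7 size 81.2 149.5 ang 76.3 z [ 2.8  5.6 13.8] mean [ 629.1 -297.3]
Nlg both 3915 c 631.5 -303.0 size 81.5 155.1 ang 76.6 z [ 2.7  4.9 13.6] mean [ 628.6 -296.8]
```

View pics/wrist0.png

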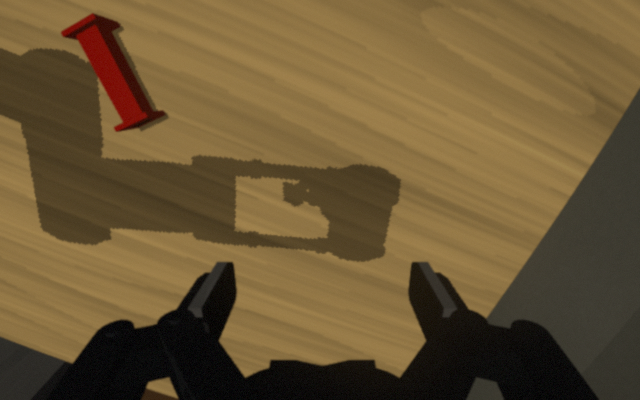

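The wrist view shows only a red guide at (110,70), which is not wanted. The depth is clean: the grey guide at (288,231) comes out at 110 mm, so it is the long one. I'll refine the nests, the horn's heading and the small things, then crop the chosen parts.

```bash
cat >> h.py <<'E'
from scipy.spatial.transform import Rotation as Ro
def go(x,y,z,jaw,back=0):
    """print tool-frame delta (cm) and dr to put TCP at x,y,z (mm) pointing down with jaws along angle jaw (deg)"""
    s=manip.get_state(); w,a,b,c=s['ee_rot']; R=Ro.from_quat([a,b,c,w]).as_matrix()
    d=R.T@(np.array([x,y,z])/1000-s['position'])*100
    cand=[]
    for k in(-180,0,180):
        j=np.radians(jaw+k); X=np.array([0,0,-1.]); Y=np.array([np.cos(j),np.sin(j),0])
        T=np.c_[X,Y,np.cross(X,Y)]; cand.append(Ro.from_matrix(R.T@T).as_rotvec())
    cand.sort(key=lambda v:np.linalg.norm(v))
    print('now',(s['position']*1000).round(1),'q',s['qpos'].round(2),'w',round(s['width']*1000,1),'F',s['contact_force'].round(1),'jaw',np.degrees(np.arctan2(R[1,1],R[0,1])).round(1),'t',round(s['clock'],2))
    print('delta cm',d.round(2),'dr',cand[0].round(3),'alt',cand[1].round(3))
E
python3 - <<'E'
from h import *
import runpy,io,contextlib
with contextlib.redirect_stdout(io.StringIO()): P=runpy.run_path('meas.py')['P']
import cv2
for k,a,L,W in(('Nsq',-3.5,90,90),('Nsh',137.2,89,66),('Nlg',167.5,134,66)):
    for n in('scene','side'):
        q=P[k][n]; q=q[(q[:,2]>.0095)&(q[:,2]<.0145),:2]*1000
        best=None
        for da in np.arange(-5,5.1,.25):
            t=np.radians(a+da); e=np.array([[np.cos(t),np.sin(t)],[-np.sin(t),np.cos(t)]]); r=q@e.T
            lo,hi=np.percentile(r,[1.5,98.5],axis=0); s=np.prod(hi-lo)
            if best is None or s<best[0]: best=(s,a+da,e.T@((lo+hi)/2),hi-lo)
        print(k,n,len(q),'ang',best[1],'c',best[2].round(1),'size',best[3].round(1),(L,W))
for n in('scene','side'):
    q=P['Nrd'][n]; q=q[(q[:,2]>.0095)&(q[:,2]<.0145),:2]*1000; print('rd',cv2.minEnclosingCircle(q.astype('float32')))
    q=P['load'][n]; q=q[(q[:,2]>.05)]*1000; print('load conn',q.mean(0))
    q=P['horn'][n]; q=q[(q[:,2]>.077)]*1000; print('horn top',cv2.minAreaRect(q[:,:2].astype('float32')),len(q))
    im=cv2.imread('pics/%s0.png'%n); hsv=cv2.cvtColor(im,cv2.COLOR_BGR2HSV); p=np.load('pics/%s0.npz'%n)['p']
    m=(hsv[...,1]>150)&(hsv[...,0]>8)&(hsv[...,0]<30)&(np.hypot(p[...,0]-.613,p[...,1]-.278)<.05)&(p[...,2]>.045)
    print('horn conn',m.sum(),p[m].mean(0)*1000)
    u,v=dict(scene=(344,243),side=(288,190))[n]; print('barrel',p[v,u])
im=cv2.imread('pics/scene0.png'); A=cv2.resize(im[180:310,160:340],None,fx=3,fy=3); B=cv2.resize(im[140:270,380:510],None,fx=3,fy=3)
cv2.imwrite('pics/crop1.png',np.hstack([A,B])[:, :800])
go(466.6,-79.3,110,145)
E
```

```text
Nsq scene 294 ang -4.75 c [459.4  98.5] size [90.3 90.3] (90, 90)
Nsq side 309 ang -5.0 c [460.3 100. ] size [90.6 90.2] (90, 90)
Nsh scene 350 ang 137.7 c [612.  -83.8] size [88.3 65.4] (89, 66)
Nsh side 160 ang 137.45 c [613.3 -83.1] size [91.8 65.6] (89, 66)
Nlg scene 550 ang 166.5 c [ 628.5 -296.6] size [133.1  66.1] (134, 66)
Nlg side 184 ang 166.25 c [ 629.4 -296.5] size [134.8  67.2] (134, 66)
rd ((615.1090698242188, 90.51201629638672), 32.41917419433594)
load conn [439.29818269 263.9073117   56.02162669]
horn top ((612.86328125, 278.51336669921875), (30.71184539794922, 41.35026168823242), 21.477476119995117) 236
horn conn 25 [624.11816473 253.08128246  69.11893393]
barrel [ 0.5529947  -0.00310482  0.02785807]
rd ((615.2640991210938, 91.9524917602539), 32.41698455810547)
load conn [437.91577238 266.92734545  55.95156536]
horn top ((612.5006713867188, 279.52105712890625), (31.528404235839844, 40.48981475830078), 21.560287475585938) 281
horn conn 7 [622.3506938  251.21451825  70.03302888]
barrel [0.54118257 0.00608968 0.02033525]
now [ 220.  -530.8  230.6] q [-1.3   0.28  1.51  0.    1.36 -0.12] w 85.6 F [-0.  -0.1 -0.4] jaw -67.5 t 0.15
delta cm [ 12.12 -32.26 -40.06] dr [-0.567 -0.001  0.001] alt [-0.567 -0.001  0.001]
```

View pics/crop1.png

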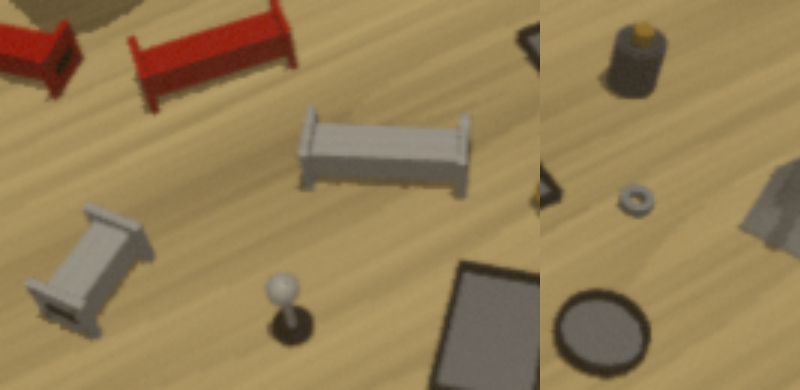

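Long guide at crop (385,150), with grey tube and flanges, and 110 mm long; the short one is at (95,265) and the load at (640,60). These choices stand. I'll move above the long guide.

```bash
python3 -m creep '{"delta_pos":[[0,-4,-5],[3,-8,-10],[5,-12,-15],[7,-16,-20],[9,-20,-25],[10,-24,-30],[11,-28,-35],[12.1,-32.3,-40],[12.1,-32.3,-40],[12.1,-32.3,-40]],"dr":[[-0.08,0,0],[-0.16,0,0],[-0.24,0,0],[-0.32,0,0],[-0.4,0,0],[-0.48,0,0],[-0.567,0,0],[-0.567,0,0],[-0.567,0,0],[-0.567,0,0]]}' 0.3 40
python3 - <<'E'
from h import *
go(466.5,-79.4,10,145)
E
```

```text
clock: 1.15
position: [0.4524, -0.1044, 0.1158]
ee_rot: [0.327, 0.627, 0.326, -0.627]
contact_force: [0.3, 0.0, 1.0]
width: 0.0555
now [ 452.4 -104.4  115.8] q [-0.38  0.21  1.91 -0.    1.02  0.23] w 55.5 F [0.3 0.  1. ] jaw -35.0 t 1.15
delta cm [10.58 -0.28 -2.86] dr [-0.  0. -0.] alt [-0.  0. -0.]
```

```bash
python3 -m creep '{"delta_pos":[[0,0,0],[0,0,0],[0,0,0]],"dr":[[0,0,0],[0,0,0],[0,0,0]]}'
python3 - <<'E'
from h import *
im=grab('wrist'); save(im,'w1.png'); p=cloud(im)
m=(p[...,2]>.02)&(p[...,2]<.05)&(np.hypot(p[...,0]-.4665,p[...,1]+.0794)<.07)
m[290:]=0
print(cv2.minAreaRect((p[m][:,:2]*1000).astype('float32')),m.sum())
go(466.5,-79.4,10,145)
E
```

```text
clock: 1.45
position: [0.4516, -0.1071, 0.1162]
ee_rot: [-0.327, -0.627, -0.326, 0.627]
contact_force: [-0.4, -0.3, 0.7]
width: 0.0555
((465.5677490234375, -78.46336364746094), (109.85393524169922, 41.930580139160156), 56.1141242980957) 5699
now [ 451.5 -107.5  116.3] q [-0.38  0.21  1.91 -0.    1.02  0.23] w 55.3 F [ 0.1 -0.4  0.5] jaw -35.1 t 1.5
delta cm [10.63 -0.39 -3.17] dr [-0.002  0.001 -0.   ] alt [-0.002  0.001 -0.   ]
```

View pics/w1.png

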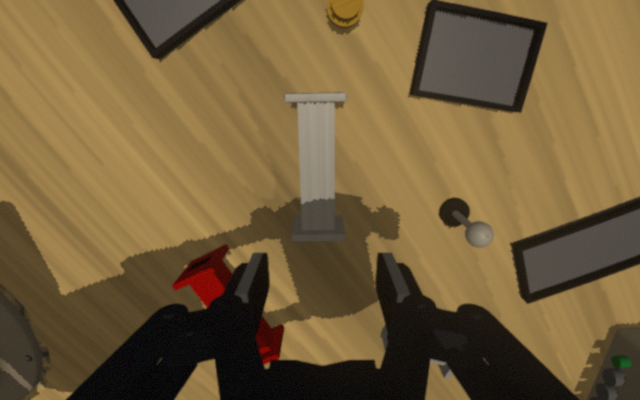

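The wrist picture shows the grey guide at (317,170) just ahead of the fingers. The depth gives (465.6,−78.5) and 56°, which agrees. Next: move over it, go down and grip.

```bash
python3 -m creep '{"delta_pos":[[0,-0.4,-3.2],[2,-0.4,-3.2],[4,-0.4,-3.2],[6,-0.4,-3.2],[7,-0.4,-3.2],[7,-0.4,-3.2]],"dr":[[-0.01,0,0],[-0.01,0,0],[-0.01,0,0],[-0.01,0,0],[-0.01,0,0],[-0.01,0,0]]}'
python3 - <<'E'
from h import *
go(466,-79,10,145.5)
E
```

```text
clock: 2.1
position: [0.4657, -0.0788, 0.0452]
ee_rot: [-0.328, -0.625, -0.329, 0.627]
contact_force: [0.5, -0.9, -0.1]
width: 0.0554
now [465.7 -78.8  45.2] q [-0.31  0.31  1.99 -0.    0.84  0.29] w 55.4 F [ 0.5 -0.9 -0.1] jaw -34.6 t 2.1
delta cm [ 3.52  0.04 -0.  ] dr [-0.001  0.001  0.002] alt [-0.001  0.001  0.002]
```

```bash
python3 -m creep '{"delta_pos":[[1.5,0,0],[3,0,0],[3.5,0,0],[3.5,0,0]],"dr":[[0,0,0],[0,0,0],[0,0,0],[0,0,0]]}'
python3 -m creep '{"delta_pos":[[0,0,0],[0,0,0],[0,0,0],[0,0,0],[0,0,0],[0,0,0]],"dr":[[0,0,0],[0,0,0],[0,0,0],[0,0,0],[0,0,0],[0,0,0]]}' -1 40
python3 -m creep '{"delta_pos":[[-1,0,0],[-3,0,0],[-6,0,0],[-9,0,0],[-11,0,0],[-11,0,0],[-11,0,0]],"dr":[[0,0,0],[0,0,0],[0,0,0],[0,0,0],[0,0,0],[0,0,0],[0,0,0]]}'
python3 - <<'E'
from h import *
go(629,-296.6,70,166.4-90)
E
```

```text
clock: 2.5
position: [0.4669, -0.0783, 0.0113]
ee_rot: [-0.329, -0.626, -0.329, 0.626]
contact_force: [-0.8, 0.4, -0.0]
width: 0.0555
clock: 3.1
position: [0.4676, -0.0781, 0.0121]
ee_rot: [0.33, 0.626, 0.329, -0.625]
contact_force: [-0.5, 0.5, 6.5]
width: 0.0252
clock: 3.8
position: [0.4664, -0.0776, 0.1209]
ee_rot: [-0.33, -0.626, -0.33, 0.626]
contact_force: [0.7, 0.2, -3.2]
width: 0.0251
now [466.4 -77.6 120.9] q [-0.31  0.22  1.89 -0.    1.04  0.29] w 25.1 F [ 0.7  0.2 -3.2] jaw -34.4 t 3.8
delta cm [ 5.09 25.8   8.87] dr [1.207 0.    0.   ] alt [1.207 0.    0.   ]
```

```bash
python3 -m creep '{"delta_pos":[[0,3,1],[0,6,2],[0,9,3],[0,12,4],[0,15,5],[0,18,6],[0,21,7],[0,24,8],[0,25.8,8.9],[0,25.8,8.9]],"dr":[[0.13,0,0],[0.26,0,0],[0.39,0,0],[0.52,0,0],[0.65,0,0],[0.78,0,0],[0.91,0,0],[1.04,0,0],[1.17,0,0],[1.207,0,0]]}'
python3 -m creep '{"delta_pos":[[0,0,0],[0,0,0],[0,0,0]],"dr":[[0,0,0],[0,0,0],[0,0,0]]}'
cat > nest.py <<'E'
from h import *
import sys
# held part from wrist cloud: points above z0, near TCP
def held(n,lo,hi,r=.08):
    im=grab(n); save(im,'h%d_%s.png'%(int(manip.get_state()['clock']*10),n)); p=cloud(im); c=manip.get_state()['position']
    m=(np.hypot(p[...,0]-c[0],p[...,1]-c[1])<r)&(p[...,2]>c[2]+lo)&(p[...,2]<c[2]+hi)&(im['depth']>0)
    mx=im['pixels'].max(2); m&=mx>75
    nl,lab,st,_=cv2.connectedComponentsWithStats(m.astype('uint8')); k=1+st[1:,4].argmax(); q=p[lab==k]*1000
    print(n,len(q),cv2.minAreaRect(q[:,:2].astype('float32')),'z',np.percentile(q[:,2],[2,50,98]).round(1))
E
python3 - <<'E'
from nest import *
for n in('scene','side'): held(n,-.02,.04)
go(629,-296.6,70,76.4)
E
```

```text
clock: 4.8
position: [0.6297, -0.2996, 0.1176]
ee_rot: [0.085, -0.701, 0.085, 0.703]
contact_force: [-1.0, 0.3, -3.0]
width: 0.0252
clock: 5.1
position: [0.6287, -0.2962, 0.1201]
ee_rot: [0.084, -0.701, 0.083, 0.703]
contact_force: [0.2, 0.2, -3.3]
width: 0.0253
scene 1344 ((647.130126953125, -302.2586975097656), (42.054847717285156, 71.09312438964844), 78.65856170654297) z [112.8 141.2 151.4]
side 456 ((627.9544677734375, -291.7533874511719), (44.34591293334961, 114.58937072753906), 79.70330810546875) z [111.  136.6 151.7]
now [ 629.1 -296.5  120.9] q [-0.54  0.52  1.39 -0.    1.23  1.27] w 24.8 F [ 0.1 -0.3 -2.7] jaw -103.5 t 5.2
delta cm [ 5.09  0.01 -0.  ] dr [0.001 0.001 0.   ] alt [0.001 0.001 0.   ]
```

```bash
ls pics; python3 - <<'E'
from h import *
a=cv2.imread('pics/h50_scene.png') if __import__('os').path.exists('pics/h50_scene.png') else cv2.imread('pics/h51_scene.png')
import glob
s=sorted(glob.glob('pics/h*_side.png'))[-1]; b=cv2.imread(s)
A=cv2.resize(a[240:400,120:320],(600,480)) ; B=cv2.resize(b[40:160,260:460],(600,360))
cv2.imwrite('pics/crop2.png',cv2.resize(np.vstack([A,B]),(420,588)))
E
```

```text
crop1.png
h51_scene.png
h52_side.png
scene0.npz
scene0.png
side0.npz
side0.png
w1.png
wrist0.npz
wrist0.png
```

View pics/crop2.png

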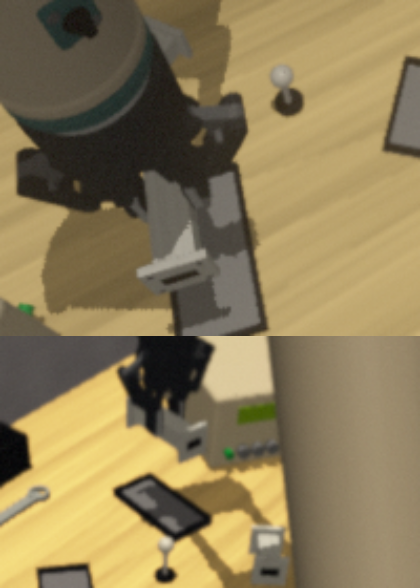

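The crop shows the guide held level over the long nest, flange at (175,265), with the probe at (285,95) untouched. Lowering it now.

```bash
python3 -m creep '{"delta_pos":[[2,0,0],[4,0,0],[6,0,0],[7.5,0,0],[8.5,0,0],[9.2,0,0],[9.7,0,0],[9.9,0,0],[9.9,0,0]],"dr":[[0,0,0],[0,0,0],[0,0,0],[0,0,0],[0,0,0],[0,0,0],[0,0,0],[0,0,0],[0,0,0]]}'
python3 -m creep '{"delta_pos":[[0.1,0,0],[0.2,0,0],[0.3,0,0],[0.4,0,0],[0.4,0,0]],"dr":[[0,0,0],[0,0,0],[0,0,0],[0,0,0],[0,0,0]]}'
```

```text
clock: 6.1
position: [0.6296, -0.2972, 0.0224]
ee_rot: [-0.084, 0.702, -0.084, -0.702]
contact_force: [-0.2, 1.1, -2.5]
width: 0.0252
clock: 6.6
position: [0.6293, -0.297, 0.018]
ee_rot: [0.084, -0.702, 0.084, 0.702]
contact_force: [-0.9, 0.8, -3.8]
width: 0.0255
```

```bash
python3 -m creep '{"delta_pos":[[0.05,0,0],[0.1,0,0],[0.15,0,0],[0.2,0,0],[0.2,0,0]],"dr":[[0,0,0],[0,0,0],[0,0,0],[0,0,0],[0,0,0]]}'
python3 -m creep '{"delta_pos":[[0.05,0,0],[0.1,0,0],[0.1,0,0]],"dr":[[0,0,0],[0,0,0],[0,0,0]]}'
```

```text
clock: 7.1
position: [0.6294, -0.2971, 0.0162]
ee_rot: [-0.084, 0.702, -0.084, -0.702]
contact_force: [-0.8, -0.3, -2.2]
width: 0.0249
clock: 7.4
position: [0.6294, -0.2971, 0.0162]
ee_rot: [-0.084, 0.702, -0.084, -0.702]
contact_force: [-2.9, 1.3, 5.1]
width: 0.025
```

Contact at z = 16.2 mm, as expected. Release, rise and go to the short guide.

```bash
python3 -m creep '{"delta_pos":[[0,0,0],[0,0,0],[0,0,0],[0,0,0]],"dr":[[0,0,0],[0,0,0],[0,0,0],[0,0,0]]}' 0.25
python3 -m creep '{"delta_pos":[[-1.5,0,0],[-4,0,0],[-7,0,0],[-10,0,0],[-10,0,0],[-10,0,0]],"dr":[[0,0,0],[0,0,0],[0,0,0],[0,0,0],[0,0,0],[0,0,0]]}'
python3 - <<'E'
from h import *
im=grab('wrist'); save(im,'w2.png')
go(451,-280.6,100,36)
E
```

```text
clock: 7.8
position: [0.6295, -0.2972, 0.0149]
ee_rot: [-0.084, 0.702, -0.084, -0.702]
contact_force: [0.1, -0.3, 0.8]
width: 0.0534
clock: 8.4
position: [0.6299, -0.2974, 0.117]
ee_rot: [-0.083, 0.703, -0.084, -0.701]
contact_force: [0.1, 0.1, -1.2]
width: 0.0533
now [ 629.1 -296.9  115.5] q [-0.54  0.53  1.39 -0.    1.22  1.27] w 53.6 F [-1.  -0.8 -0.3] jaw -103.6 t 8.45
delta cm [ 1.55  2.6  17.7 ] dr [ 0.705 -0.    -0.   ] alt [ 0.705 -0.    -0.   ]
```

```bash
python3 -m creep '{"delta_pos":[[0,0.5,3],[0,1,6],[0,1.5,9],[0,2,12],[0,2.4,15],[0,2.6,17.7],[1,2.6,17.7],[1.5,2.6,17.7],[1.5,2.6,17.7]],"dr":[[0.13,0,0],[0.26,0,0],[0.39,0,0],[0.52,0,0],[0.65,0,0],[0.705,0,0],[0.705,0,0],[0.705,0,0],[0.705,0,0]]}'
python3 -m creep '{"delta_pos":[[0,0,0],[0,0,0]],"dr":[[0,0,0],[0,0,0]]}'
python3 - <<'E'
from h import *
go(451,-280.6,10.5,36)
im=grab('wrist'); save(im,'w3.png'); p=cloud(im)
m=(p[...,2]>.02)&(p[...,2]<.05)&(np.hypot(p[...,0]-.451,p[...,1]+.2806)<.05); m[290:]=0
print(cv2.minAreaRect((p[m][:,:2]*1000).astype('float32')),m.sum())
p=cloud(grab('scene')); 
E
```

```text
clock: 9.35
position: [0.4513, -0.2805, 0.0987]
ee_rot: [0.321, -0.629, 0.321, 0.631]
contact_force: [-0.7, 0.1, -0.3]
width: 0.0529
clock: 9.55
position: [0.4521, -0.281, 0.1]
ee_rot: [-0.321, 0.63, -0.321, -0.63]
contact_force: [0.3, 0.8, 0.3]
width: 0.0531
now [ 452.1 -281.   100. ] q [-0.69  0.32  1.79  0.    1.03  1.83] w 53.1 F [0.3 0.8 0.3] jaw -143.9 t 9.55
delta cm [8.95 0.07 0.1 ] dr [ 0.001 -0.     0.   ] alt [ 0.001 -0.     0.   ]
((449.8137512207031, -280.0887145996094), (41.99094772338867, 65.94139862060547), 35.34339904785156) 4041
```

View pics/w3.png

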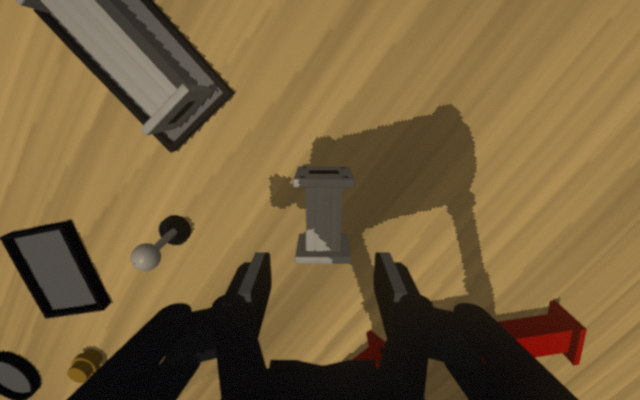

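The short guide is centred between the fingers at (323,215). The long guide sits in its nest at (150,80), and I'll measure its fit while here.

```bash
cat > chk.py <<'E'
from h import *
def chk(c,lo,hi,views=('wrist',),r=.075,yaw=0):
    """min-area rect of parts' points in height band around c (mm)"""
    for n in views:
        im=grab(n); p=cloud(im)
        m=(p[...,2]>lo)&(p[...,2]<hi)&(np.hypot(p[...,0]-c[0]/1000,p[...,1]-c[1]/1000)<r)&(im['depth']>0)
        if n=='wrist': m[265:]=0
        nl,lab,st,_=cv2.connectedComponentsWithStats(m.astype('uint8'))
        if nl<2: print(n,'none'); continue
        q=p[lab==1+st[1:,4].argmax()]*1000
        (x,y),(w,h),a=cv2.minAreaRect(q[:,:2].astype('float32'))
        print(n,len(q),'c %.1f %.1f size %.1f %.1f ang %.1f'%(x,y,w,h,a),'z',np.percentile(q[:,2],[2,50,98]).round(1))
E
python3 - <<'E'
from chk import *
chk((629,-296.6),.03,.06,('wrist','scene','side'))
chk((629,-296.6),.009,.0145,('wrist',),r=.08)
E
python3 -m creep '{"delta_pos":[[1,0.1,0.14],[3,0.1,0.14],[5,0.1,0.14],[7,0.1,0.14],[8,0.1,0.14],[8.5,0.1,0.14],[8.95,0.1,0.14],[8.95,0.1,0.14],[8.95,0.1,0.14]],"dr":[[0,0,0],[0,0,0],[0,0,0],[0,0,0],[0,0,0],[0,0,0],[0,0,0],[0,0,0],[0,0,0]]}'
python3 -m creep '{"delta_pos":[[0,0,0],[0,0,0],[0,0,0],[0,0,0],[0,0,0],[0,0,0]],"dr":[[0,0,0],[0,0,0],[0,0,0],[0,0,0],[0,0,0],[0,0,0]]}' -1 40
python3 -m creep '{"delta_pos":[[-1,0,0],[-3,0,0],[-6,0,0],[-9,0,0],[-11,0,0],[-11,0,0],[-11,0,0]],"dr":[[0,0,0],[0,0,0],[0,0,0],[0,0,0],[0,0,0],[0,0,0],[0,0,0]]}'
python3 - <<'E'
from h import *
go(612.6,-83.5,60,47.5)
E
```

```text
wrist 7152 c 626.0 -296.3 size 42.2 108.6 ang 76.6 z [31.5 36.7 46.1]
scene 1414 c 628.0 -297.2 size 41.4 110.9 ang 76.8 z [32.3 37.6 47.3]
side 352 c 628.6 -296.7 size 44.1 112.5 ang 75.9 z [30.8 37.7 47.7]
wrist 1465 c 603.4 -289.9 size 67.4 83.4 ang 76.5 z [ 9.4 11.6 13.1]
clock: 10.75
position: [0.45, -0.2806, 0.0112]
ee_rot: [-0.321, 0.631, -0.321, -0.63]
contact_force: [0.7, -0.3, -0.1]
width: 0.0533
clock: 11.35
position: [0.45, -0.2806, 0.0114]
ee_rot: [-0.321, 0.631, -0.321, -0.63]
contact_force: [-0.8, 0.1, 5.2]
width: 0.025
clock: 12.05
position: [0.4492, -0.2799, 0.1204]
ee_rot: [0.321, -0.63, 0.321, 0.63]
contact_force: [0.8, 0.6, -1.4]
width: 0.0256
now [ 449.2 -279.9  120.4] q [-0.69  0.3   1.77 -0.    1.07  1.82] w 25.6 F [ 0.8  0.6 -1.4] jaw -144.0 t 12.05
delta cm [  6.04 -24.77   6.27] dr [-0.2  0.  -0. ] alt [-0.2  0.  -0. ]
```

The long guide is centred and flat, its top at 46–47 mm. Carrying the short one over.

```bash
python3 -m creep '{"delta_pos":[[0,-3.5,1],[0,-7,2],[0,-10.5,3],[0,-14,4],[0,-17.5,5],[0,-21,5.6],[0,-24,6.2],[0,-24.8,6.3],[0,-24.8,6.3],[0,-24.8,6.3]],"dr":[[-0.1,0,0],[-0.2,0,0],[-0.2,0,0],[-0.2,0,0],[-0.2,0,0],[-0.2,0,0],[-0.2,0,0],[-0.2,0,0],[-0.2,0,0],[-0.2,0,0]]}'
python3 -m creep '{"delta_pos":[[0,0,0],[0,0,0]],"dr":[[0,0,0],[0,0,0]]}'
python3 - <<'E'
from chk import *
go(612.6,-83.5,26,47.5)
chk((612.6,-83.5),.14,.17,('scene','side'),r=.06)
E
```

```text
clock: 13.05
position: [0.6116, -0.0839, 0.1192]
ee_rot: [0.256, -0.658, 0.257, 0.66]
contact_force: [-0.4, -1.1, -1.5]
width: 0.0253
clock: 13.25
position: [0.6123, -0.0844, 0.1206]
ee_rot: [0.257, -0.659, 0.257, 0.659]
contact_force: [-0.4, -0.0, -1.2]
width: 0.0254
now [612.3 -84.4 120.6] q [-0.25  0.42  1.58 -0.    1.15  2.07] w 25.4 F [-0.4 -0.  -1.2] jaw -132.6 t 13.25
delta cm [ 9.46 -0.1   0.04] dr [-0.002  0.    -0.001] alt [-0.002  0.    -0.001]
scene 783 c 618.3 -94.9 size 62.8 54.6 ang 0.8 z [140.6 143.4 168.1]
side 442 c 608.2 -83.1 size 65.6 71.8 ang 4.2 z [140.9 147.4 169.3]
```

```bash
python3 -m creep '{"delta_pos":[[2,-0.1,0],[4,-0.1,0],[6,-0.1,0],[7.5,-0.1,0],[8.5,-0.1,0],[9.2,-0.1,0],[9.7,-0.1,0],[9.9,-0.1,0],[9.9,-0.1,0]],"dr":[[0,0,0],[0,0,0],[0,0,0],[0,0,0],[0,0,0],[0,0,0],[0,0,0],[0,0,0],[0,0,0]]}'
python3 -m creep '{"delta_pos":[[0.1,0,0],[0.2,0,0],[0.3,0,0],[0.4,0,0],[0.45,0,0],[0.5,0,0],[0.5,0,0]],"dr":[[0,0,0],[0,0,0],[0,0,0],[0,0,0],[0,0,0],[0,0,0],[0,0,0]]}'
```

```text
clock: 14.25
position: [0.6141, -0.0828, 0.0219]
ee_rot: [-0.256, 0.659, -0.256, -0.659]
contact_force: [0.0, -0.2, -1.1]
width: 0.0248
clock: 14.95
position: [0.6138, -0.0827, 0.0165]
ee_rot: [0.256, -0.659, 0.256, 0.659]
contact_force: [-1.0, -1.0, -2.0]
width: 0.0252
```

```bash
python3 -m creep '{"delta_pos":[[0.05,0,0],[0.1,0,0],[0.15,0,0],[0.15,0,0]],"dr":[[0,0,0],[0,0,0],[0,0,0],[0,0,0]]}'

```

```text
clock: 15.35
position: [0.6139, -0.0827, 0.0154]
ee_rot: [-0.256, 0.659, -0.256, -0.659]
contact_force: [-1.2, 0.3, -0.2]
width: 0.0252
```

```bash
python3 -m creep '{"delta_pos":[[0.05,0,0],[0.05,0,0]],"dr":[[0,0,0],[0,0,0]]}'
python3 -m creep '{"delta_pos":[[0,0,0],[0,0,0],[0,0,0],[0,0,0]],"dr":[[0,0,0],[0,0,0],[0,0,0],[0,0,0]]}' 0.25
python3 -m creep '{"delta_pos":[[-1.5,0,0],[-4,0,0],[-8,0,0],[-12,0,0],[-15,0,0],[-15,0,0],[-15,0,0]],"dr":[[0,0,0],[0,0,0],[0,0,0],[0,0,0],[0,0,0],[0,0,0],[0,0,0]]}'
python3 - <<'E'
from chk import *
chk((612.6,-83.5),.03,.06,('wrist','scene','side'),r=.06)
go(613,279,160,22)
E
```

```text
clock: 15.55
position: [0.6139, -0.0827, 0.0154]
ee_rot: [-0.256, 0.659, -0.256, -0.659]
contact_force: [-1.4, 0.6, 5.0]
width: 0.0249
clock: 15.95
position: [0.6138, -0.0827, 0.0144]
ee_rot: [0.256, -0.659, 0.256, 0.659]
contact_force: [0.3, -0.2, 0.3]
width: 0.0534
clock: 16.65
position: [0.614, -0.0827, 0.1652]
ee_rot: [-0.256, 0.659, -0.256, -0.658]
contact_force: [0.1, -0.2, 0.0]
width: 0.0534
wrist 2432 c 613.2 -82.9 size 41.9 65.5 ang 47.1 z [32.  37.2 46.7]
scene 676 c 613.6 -84.5 size 41.6 67.2 ang 47.1 z [31.5 37.6 47.2]
side 311 c 613.9 -83.3 size 41.6 68.4 ang 47.8 z [31.3 38.  47.4]
now [612.7 -82.4 162.8] q [-0.25  0.39  1.51 -0.    1.25  2.07] w 53.4 F [-1.3 -0.4 -1.2] jaw -132.5 t 16.8
delta cm [  0.31 -26.66  24.41] dr [ 0.445  0.003 -0.002] alt [ 0.445  0.003 -0.002]
```

The short guide is centred and flat. Going to the horn.

```bash
python3 -m creep '{"delta_pos":[[0,-2.7,2.4],[0,-5.4,4.9],[0,-8,7.3],[0,-10.7,9.8],[0,-13.4,12.2],[0,-16,14.6],[0,-18.7,17],[0,-21.4,19.5],[0,-24,22],[0,-26.7,24.4]],"dr":[[-0.14,0,0],[-0.28,0,0],[-0.42,0,0],[-0.56,0,0],[-0.7,0,0],[-0.84,0,0],[-0.98,0,0],[-1.12,0,0],[-1.26,0,0],[-1.4,0,0]]}'
python3 -m creep '{"delta_pos":[[0,0,0],[0,0,0],[0,0,0],[0,0,0],[0,0,0],[0,0,0],[0,0,0],[0,0,0],[0,0,0],[0,0,0]],"dr":[[-0.14,0,0],[-0.28,0,0],[-0.42,0,0],[-0.56,0,0],[-0.7,0,0],[-0.84,0,0],[-0.98,0,0],[-1.12,0,0],[-1.26,0,0],[-1.3,0,0]]}'
python3 -m creep '{"delta_pos":[[0,0,0],[0,0,0]],"dr":[[0,0,0],[0,0,0]]}'
python3 - <<'E'
from chk import *
im=grab('wrist'); save(im,'w4.png')
chk((613,279),.075,.09,('wrist','scene','side'),r=.06)
chk((613,279),.006,.09,('wrist','scene','side'),r=.06)
go(613,279,110,22)
E
```

```text
clock: 17.8
position: [0.6134, 0.2802, 0.1626]
ee_rot: [-0.23, -0.667, -0.23, 0.67]
contact_force: [0.4, 0.0, 0.6]
width: 0.0536
clock: 18.8
position: [0.6137, 0.2787, 0.1625]
ee_rot: [0.587, 0.393, 0.588, -0.395]
contact_force: [-0.1, -0.0, -0.6]
width: 0.0532
clock: 19.0
position: [0.614, 0.2788, 0.1633]
ee_rot: [0.586, 0.394, 0.587, -0.395]
contact_force: [0.1, -0.2, 0.5]
width: 0.0537
wrist 1867 c 612.4 280.6 size 29.9 40.5 ang 21.7 z [77.8 79.6 80.9]
scene 250 c 613.0 278.2 size 30.6 43.6 ang 22.2 z [75.9 79.9 82. ]
side 300 c 612.3 279.4 size 30.9 40.7 ang 22.0 z [76.2 79.5 81.4]
wrist 4814 c 612.3 280.8 size 65.8 65.5 ang 22.9 z [ 7.4 40.9 80.6]
scene 1109 c 614.4 276.1 size 65.5 64.2 ang 23.1 z [ 7.3 35.6 81.4]
side 1380 c 610.4 279.5 size 65.3 67.7 ang 20.5 z [ 7.  38.4 80.9]
now [614.5 279.  164.6] q [ 0.32  0.46  1.38 -0.    1.3  -0.06] w 53.7 F [ 0.5 -0.2  0.4] jaw 22.2 t 19.35
delta cm [ 5.46 -0.14 -0.06] dr [ 0.003  0.    -0.   ] alt [-3.139  0.     0.   ]
```

View pics/w4.png

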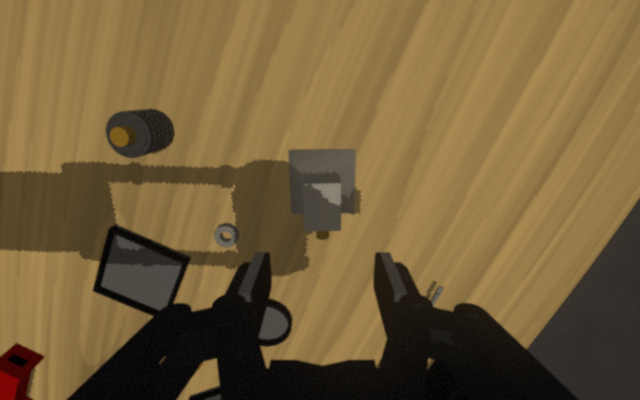

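The horn is at (322,190) with its connector facing down the image, clear of the jaws. Lowering onto the block.

```bash
python3 -m creep '{"delta_pos":[[1,-0.13,-0.1],[3,-0.13,-0.1],[5,-0.13,-0.1],[7,-0.13,-0.1],[9,-0.13,-0.1],[10,-0.13,-0.1],[11.1,-0.13,-0.1],[11.1,-0.13,-0.1],[11.1,-0.13,-0.1]],"dr":[[0,0,0],[0,0,0],[0,0,0],[0,0,0],[0,0,0],[0,0,0],[0,0,0],[0,0,0],[0,0,0]]}'
python3 - <<'E'
from h import *
go(612.5,279.5,52,22)
E
```

```text
clock: 20.25
position: [0.6132, 0.2795, 0.0539]
ee_rot: [0.587, 0.395, 0.587, -0.394]
contact_force: [-0.2, 0.4, 0.2]
width: 0.0535
now [613.2 279.5  53.9] q [ 0.32  0.55  1.52 -0.    1.07 -0.06] w 53.5 F [-0.2  0.4  0.2] jaw 22.2 t 20.25
delta cm [ 0.19 -0.07 -0.02] dr [ 0.003  0.    -0.001] alt [-3.139e+00  1.000e-03  0.000e+00]
```

```bash
python3 -m creep '{"delta_pos":[[0.2,-0.05,0],[0.2,-0.05,0],[0.2,-0.05,0],[0.2,-0.05,0],[0.2,-0.05,0],[0.2,-0.05,0],[0.2,-0.05,0]],"dr":[[0,0,0],[0,0,0],[0,0,0],[0,0,0],[0,0,0],[0,0,0],[0,0,0]]}' -1 40
python3 -m creep '{"delta_pos":[[-0.5,0,0],[-2,0,0],[-4,0,0],[-6,0,0],[-8,0,0],[-8,0,0],[-8,0,0]],"dr":[[0,0,0],[0,0,0],[0,0,0],[0,0,0],[0,0,0],[0,0,0],[0,0,0]]}'
python3 - <<'E'
from h import *
go(460,99.4,80,-4.9)
E
```

```text
clock: 20.95
position: [0.6131, 0.2794, 0.0524]
ee_rot: [0.587, 0.395, 0.586, -0.394]
contact_force: [0.1, -0.0, 5.3]
width: 0.0292
clock: 21.65
position: [0.6117, 0.279, 0.1306]
ee_rot: [0.586, 0.394, 0.587, -0.395]
contact_force: [1.0, -0.8, -2.4]
width: 0.0289
now [611.7 279.  130.6] q [ 0.32  0.48  1.43 -0.    1.23 -0.06] w 28.9 F [ 1.  -0.8 -2.4] jaw 22.2 t 21.65
delta cm [  5.1  -20.81  10.91] dr [0.473 0.    0.002] alt [-2.669e+00 -2.000e-03  1.000e-03]
```

```bash
python3 -m creep '{"delta_pos":[[0,-3,1.6],[0,-6,3.1],[0,-9,4.7],[0,-12,6.3],[0,-15,7.9],[0,-18,9.4],[0,-20.8,10.9],[0,-20.8,10.9],[0,-20.8,10.9],[0,-20.8,10.9]],"dr":[[0.1,0,0],[0.2,0,0],[0.3,0,0],[0.4,0,0],[0.473,0,0],[0.473,0,0],[0.473,0,0],[0.473,0,0],[0.473,0,0],[0.473,0,0]]}'
python3 -m creep '{"delta_pos":[[0,0,0],[0,0,0]],"dr":[[0,0,0],[0,0,0]]}'
python3 - <<'E'
from chk import *
go(460,99.4,66,-4.9)
for n in('scene','side'):
    im=grab(n); save(im,'sq_%s.png'%n)
chk((460,99.4),.084,.098,('scene','side'),r=.06)
a=cv2.imread('pics/sq_scene.png')[100:260,270:450]; b=cv2.imread('pics/sq_side.png')[140:300,200:380]
cv2.imwrite('pics/crop3.png',cv2.resize(np.hstack([a,b]),None,fx=2.2,fy=2.2))
E
```

```text
clock: 22.65
position: [0.4613, 0.1001, 0.131]
ee_rot: [-0.478, -0.521, -0.478, 0.521]
contact_force: [0.4, 0.1, -2.2]
width: 0.0295
clock: 22.85
position: [0.4614, 0.1003, 0.1313]
ee_rot: [-0.478, -0.521, -0.478, 0.521]
contact_force: [0.3, 0.5, -2.2]
width: 0.0298
now [461.4 100.3 131.3] q [ 0.07  0.21  1.87 -0.    1.06  0.15] w 29.8 F [ 0.3  0.5 -2.2] jaw -4.9 t 22.85
delta cm [ 6.53 -0.13  0.1 ] dr [0. 0. 0.] alt [-3.141 -0.     0.   ]
scene 304 c 476.0 82.0 size 91.3 47.6 ang 40.3 z [84.4 90.9 97.5]
side 337 c 446.0 116.4 size 90.2 46.8 ang 41.2 z [84.6 90.9 97.6]
```

View pics/crop3.png

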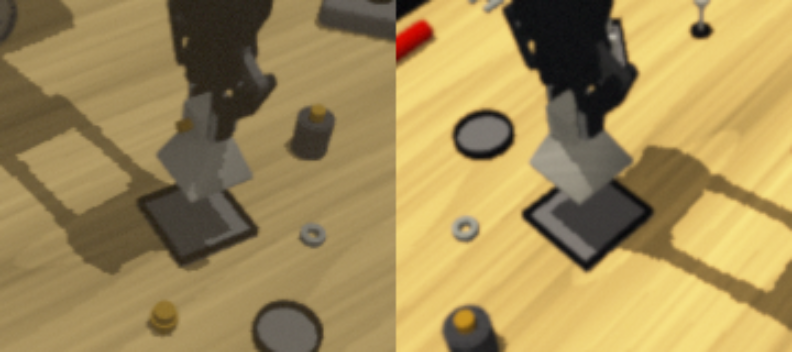

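The horn hangs upright over the square nest, at (205,170) left and (580,160) right, and aligned with it. Lowering.

```bash
python3 -m creep '{"delta_pos":[[1.5,-0.1,0.08],[3,-0.1,0.08],[4.5,-0.1,0.08],[5.5,-0.1,0.08],[6.2,-0.1,0.08],[6.6,-0.1,0.08],[6.9,-0.1,0.08],[6.9,-0.1,0.08]],"dr":[[0,0,0],[0,0,0],[0,0,0],[0,0,0],[0,0,0],[0,0,0],[0,0,0],[0,0,0]]}'
python3 -m creep '{"delta_pos":[[0.1,0,0],[0.2,0,0],[0.3,0,0],[0.4,0,0],[0.4,0,0]],"dr":[[0,0,0],[0,0,0],[0,0,0],[0,0,0],[0,0,0]]}'
```

```text
clock: 23.85
position: [0.46, 0.0991, 0.0626]
ee_rot: [0.478, 0.521, 0.478, -0.521]
contact_force: [-0.8, 0.2, -2.7]
width: 0.0293
clock: 24.35
position: [0.4598, 0.0991, 0.0585]
ee_rot: [-0.478, -0.521, -0.478, 0.521]
contact_force: [0.2, 0.9, -3.1]
width: 0.0292
```

```bash
python3 -m creep '{"delta_pos":[[0.05,0,0],[0.1,0,0],[0.15,0,0],[0.2,0,0],[0.2,0,0]],"dr":[[0,0,0],[0,0,0],[0,0,0],[0,0,0],[0,0,0]]}'
python3 -m creep '{"delta_pos":[[0.05,0,0],[0.05,0,0]],"dr":[[0,0,0],[0,0,0]]}'
```

```text
clock: 24.85
position: [0.4598, 0.0991, 0.0565]
ee_rot: [-0.478, -0.521, -0.478, 0.521]
contact_force: [0.0, 0.7, -3.4]
width: 0.0296
clock: 25.05
position: [0.4599, 0.099, 0.0564]
ee_rot: [-0.478, -0.521, -0.478, 0.521]
contact_force: [-0.5, 0.1, 0.4]
width: 0.0292
```

```bash
python3 -m creep '{"delta_pos":[[0,0,0],[0,0,0],[0,0,0],[0,0,0],[0,0,0]],"dr":[[0,0,0],[0,0,0],[0,0,0],[0,0,0],[0,0,0]]}' 0.5
python3 -m creep '{"delta_pos":[[-1.5,0,0],[-4,0,0],[-7,0,0],[-10,0,0],[-10,0,0],[-10,0,0]],"dr":[[0,0,0],[0,0,0],[0,0,0],[0,0,0],[0,0,0],[0,0,0]]}'
python3 - <<'E'
from chk import *
chk((460,99.4),.076,.095,('scene','side'),r=.04)
chk((460,99.4),.02,.095,('scene','side'),r=.06)
go(438.7,265.3,110,-4.9)
E
```

```text
clock: 25.55
position: [0.46, 0.0991, 0.0562]
ee_rot: [0.478, 0.521, 0.478, -0.521]
contact_force: [-0.1, -0.2, 0.2]
width: 0.0642
clock: 26.15
position: [0.46, 0.0991, 0.1565]
ee_rot: [0.478, 0.521, 0.478, -0.521]
contact_force: [0.4, -0.6, -0.5]
width: 0.064
scene 258 c 459.4 97.0 size 39.9 31.7 ang 85.5 z [77.2 83.9 86. ]
side 292 c 459.9 99.1 size 41.5 30.9 ang 86.8 z [76.7 83.5 85.6]
scene 906 c 461.0 95.0 size 60.4 56.7 ang 85.5 z [21.3 52.4 85.5]
side 979 c 459.4 97.5 size 61.0 59.0 ang 86.3 z [21.1 51.4 85.1]
now [458.8  99.  154.8] q [ 0.06  0.18  1.84 -0.    1.12  0.15] w 64.0 F [ 0.2 -0.1  0. ] jaw -4.9 t 26.35
delta cm [  4.48  -3.42 -16.4 ] dr [-0.001  0.001  0.003] alt [ 3.141e+00  5.000e-03 -1.000e-03]
```

The horn is seated with its top at 84 mm and centred. On to the load.

```bash
python3 -m creep '{"delta_pos":[[0,-0.7,-3],[0,-1.4,-6],[0,-2,-9],[0,-2.6,-12],[0,-3.2,-15],[0,-3.5,-16.4],[2,-3.5,-16.4],[4.5,-3.5,-16.4],[4.5,-3.5,-16.4],[4.5,-3.5,-16.4]],"dr":[[0,0,0],[0,0,0],[0,0,0],[0,0,0],[0,0,0],[0,0,0],[0,0,0],[0,0,0],[0,0,0],[0,0,0]]}'
python3 -m creep '{"delta_pos":[[0,0,0],[0,0,0]],"dr":[[0,0,0],[0,0,0]]}'
python3 - <<'E'
from chk import *
chk((438.7,265.3),.035,.07,('wrist',),r=.04)
chk((438.7,265.3),.051,.07,('wrist',),r=.03)
go(438.7,265.3,12.5,-4.9)
E
```

```text
clock: 27.35
position: [0.4388, 0.2649, 0.1106]
ee_rot: [-0.478, -0.52, -0.478, 0.522]
contact_force: [0.5, -0.3, 0.0]
width: 0.0644
clock: 27.55
position: [0.44, 0.2656, 0.1122]
ee_rot: [0.478, 0.522, 0.478, -0.52]
contact_force: [-0.9, -0.4, 0.4]
width: 0.064
wrist 2314 c 438.2 267.0 size 39.9 39.8 ang 48.4 z [36.1 44.7 57.4]
wrist 444 c 438.3 267.1 size 16.1 15.6 ang 70.8 z [51.8 56.6 57.8]
now [439.7 265.5 112. ] q [ 0.41  0.28  1.82 -0.    1.04  0.49] w 63.6 F [ 0.1  0.8 -0.1] jaw -4.9 t 27.65
delta cm [ 9.95 -0.11  0.04] dr [-0.001 -0.001 -0.002] alt [ 3.141e+00 -3.000e-03  1.000e-03]
```

```bash
python3 -m creep '{"delta_pos":[[1,-0.14,-0.06],[3,-0.14,-0.06],[5,-0.14,-0.06],[7,-0.14,-0.06],[8.5,-0.14,-0.06],[9.5,-0.14,-0.06],[9.9,-0.14,-0.06],[9.9,-0.14,-0.06],[9.9,-0.14,-0.06]],"dr":[[0,0,0],[0,0,0],[0,0,0],[0,0,0],[0,0,0],[0,0,0],[0,0,0],[0,0,0],[0,0,0]]}'
python3 -m creep '{"delta_pos":[[0,0,0],[0,0,0],[0,0,0],[0,0,0],[0,0,0],[0,0,0],[0,0,0]],"dr":[[0,0,0],[0,0,0],[0,0,0],[0,0,0],[0,0,0],[0,0,0],[0,0,0]]}' -1 40
python3 -m creep '{"delta_pos":[[-0.5,0,0],[-2,0,0],[-5,0,0],[-8,0,0],[-11,0,0],[-11,0,0],[-11,0,0]],"dr":[[0,0,0],[0,0,0],[0,0,0],[0,0,0],[0,0,0],[0,0,0],[0,0,0]]}'
python3 - <<'E'
from h import *
go(615.2,91.3,60,-4.9)
E
```

```text
clock: 28.55
position: [0.4382, 0.2664, 0.0126]
ee_rot: [0.478, 0.521, 0.478, -0.521]
contact_force: [-0.4, 1.3, 0.4]
width: 0.0642
clock: 29.25
position: [0.4385, 0.2665, 0.013]
ee_rot: [0.478, 0.522, 0.478, -0.52]
contact_force: [0.3, -0.7, 6.0]
width: 0.0389
clock: 29.95
position: [0.4373, 0.266, 0.122]
ee_rot: [-0.478, -0.521, -0.478, 0.521]
contact_force: [0.6, 0.1, -3.5]
width: 0.0391
now [437.3 266.  122. ] q [ 0.41  0.27  1.81 -0.    1.06  0.5 ] w 39.1 F [ 0.6  0.1 -3.5] jaw -4.9 t 29.95
delta cm [ 6.2  19.23 15.88] dr [-0.  0.  0.] alt [ 3.141  0.    -0.   ]
```

```bash
python3 -m creep '{"delta_pos":[[0,3,2.5],[0,6,5],[0,9,7.4],[0,12,9.9],[0,15,12.4],[0,18,14.9],[0,19.2,15.9],[0,19.2,15.9],[0,19.2,15.9],[0,19.2,15.9]],"dr":[[0,0,0],[0,0,0],[0,0,0],[0,0,0],[0,0,0],[0,0,0],[0,0,0],[0,0,0],[0,0,0],[0,0,0]]}'
python3 -m creep '{"delta_pos":[[0,0,0],[0,0,0]],"dr":[[0,0,0],[0,0,0]]}'
python3 - <<'E'
from h import *
go(615.2,91.3,16.5,-4.9)
a=grab('scene')['pixels'][140:300,310:490]; b=grab('side')['pixels'][110:270,160:340]
cv2.imwrite('pics/crop4.png',cv2.resize(np.hstack([a,b]),None,fx=2.2,fy=2.2))
E
```

```text
clock: 30.95
position: [0.6134, 0.0925, 0.1212]
ee_rot: [-0.477, -0.52, -0.479, 0.522]
contact_force: [0.3, 0.8, -2.0]
width: 0.0393
clock: 31.15
position: [0.6146, 0.0923, 0.1223]
ee_rot: [-0.478, -0.521, -0.478, 0.521]
contact_force: [-0.0, -1.2, -1.8]
width: 0.0391
now [614.6  92.3 122.3] q [0.04 0.42 1.57 0.   1.16 0.12] w 39.1 F [-0.  -1.2 -1.8] jaw -4.8 t 31.15
delta cm [10.58  0.07  0.1 ] dr [ 0.001 -0.     0.   ] alt [-3.141 -0.    -0.   ]
```

View pics/crop4.png

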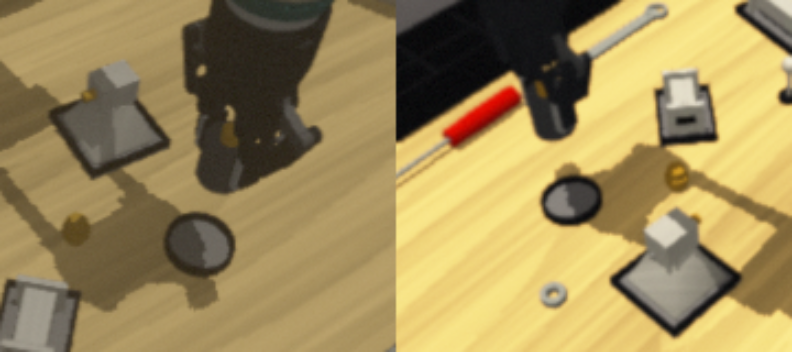

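The horn sits in its nest, at (110,105) left and (672,270) right. The load hangs upright over the round nest, at (220,165) and (555,115). Lowering to about 17 mm.

```bash
python3 -m creep '{"delta_pos":[[2,0.07,0.1],[4,0.07,0.1],[6,0.07,0.1],[7.5,0.07,0.1],[8.7,0.07,0.1],[9.3,0.07,0.1],[9.8,0.07,0.1],[10,0.07,0.1],[10,0.07,0.1]],"dr":[[0,0,0],[0,0,0],[0,0,0],[0,0,0],[0,0,0],[0,0,0],[0,0,0],[0,0,0],[0,0,0]]}'
python3 -m creep '{"delta_pos":[[0.1,0,0],[0.2,0,0],[0.3,0,0],[0.4,0,0],[0.4,0,0]],"dr":[[0,0,0],[0,0,0],[0,0,0],[0,0,0],[0,0,0]]}'
```

```text
clock: 32.15
position: [0.6163, 0.0903, 0.0224]
ee_rot: [0.478, 0.521, 0.478, -0.521]
contact_force: [-0.2, 0.0, -3.8]
width: 0.0389
clock: 32.65
position: [0.6159, 0.0903, 0.018]
ee_rot: [-0.478, -0.521, -0.478, 0.521]
contact_force: [1.0, -0.4, -2.9]
width: 0.039
```

```bash
python3 -m creep '{"delta_pos":[[0.05,0,0],[0.1,0,0],[0.1,0,0]],"dr":[[0,0,0],[0,0,0],[0,0,0]]}'
python3 -m creep '{"delta_pos":[[0.05,0,0],[0.05,0,0]],"dr":[[0,0,0],[0,0,0]]}'
```

```text
clock: 32.95
position: [0.616, 0.0903, 0.0171]
ee_rot: [-0.478, -0.521, -0.478, 0.521]
contact_force: [-0.2, -0.3, -2.7]
width: 0.0388
clock: 33.15
position: [0.6161, 0.0902, 0.017]
ee_rot: [0.478, 0.521, 0.478, -0.521]
contact_force: [-0.8, -0.2, 1.4]
width: 0.039
```

```bash
python3 -m creep '{"delta_pos":[[0,0,0],[0,0,0],[0,0,0],[0,0,0],[0,0,0]],"dr":[[0,0,0],[0,0,0],[0,0,0],[0,0,0],[0,0,0]]}' 0.5
python3 -m creep '{"delta_pos":[[-1.5,0,0],[-4,0,0],[-8,0,0],[-12,0,0],[-15,0,0],[-15,0,0],[-15,0,-5],[-15,0,-10],[-15,0,-15],[-15,0,-15]],"dr":[[0,0,0],[0,0,0],[0,0,0],[0,0,0],[0,0,0],[0,0,0],[0,0,0],[0,0,0],[0,0,0],[0,0,0]]}'
python3 -m creep '{"delta_pos":[[0,0,0],[0,0,0],[0,0,0]],"dr":[[0,0,0],[0,0,0],[0,0,0]]}'
python3 - <<'E'
from chk import *
for k,c,lo,r in(('long',(628.7,-296.6),.03,.075),('short',(612.6,-83.5),.03,.06),('horn',(460,99.4),.077,.04),('load',(615.2,91.3),.02,.04),('loadconn',(615.2,91.3),.053,.03),('probe',(543.8,-186.6),.045,.025)):
    print(k); chk(c,lo,.1,('scene','side'),r=r)
for n in('scene','side'):
    u,v=dict(scene=(256,283),side=(338,147))[n]; p0=np.load('pics/%s0.npz'%n)['p']
    q=p0[(np.hypot(p0[...,0]-.5438,p0[...,1]+.1866)<.025)&(p0[...,2]>.045)]*1000; print('probe before',n,q[:,:2].mean(0),cv2.minAreaRect(q[:,:2].astype('float32'))[0])
save(grab('scene'),'end.png')
E
```

```text
clock: 33.65
position: [0.6161, 0.0902, 0.0166]
ee_rot: [0.478, 0.521, 0.478, -0.521]
contact_force: [0.4, 1.4, -0.1]
width: 0.0643
clock: 34.65
position: [0.6283, 0.2461, 0.1652]
ee_rot: [0.478, 0.52, 0.481, -0.519]
contact_force: [-0.4, -0.9, -0.5]
width: 0.0638
clock: 34.95
position: [0.6287, 0.2382, 0.1662]
ee_rot: [-0.478, -0.521, -0.478, 0.522]
contact_force: [1.0, -0.1, -0.0]
width: 0.0641
long
scene 1418 c 628.2 -297.3 size 41.5 110.5 ang 77.0 z [32.3 37.7 47.1]
side 350 c 628.4 -296.3 size 44.0 112.5 ang 75.9 z [30.7 37.7 47.4]
short
scene 681 c 613.8 -84.5 size 41.4 66.7 ang 47.2 z [31.2 37.7 47.1]
side 311 c 614.3 -82.6 size 41.4 69.1 ang 46.4 z [31.8 38.1 47.1]
horn
scene 254 c 459.4 97.3 size 40.6 32.9 ang 83.5 z [77.7 83.8 86. ]
side 280 c 459.8 98.8 size 40.5 30.9 ang 86.0 z [77.7 83.6 85.7]
load
scene 459 c 615.7 88.6 size 39.0 41.1 ang 48.6 z [22.2 48.2 62.2]
side 339 c 614.9 91.1 size 39.3 38.4 ang 59.5 z [22.1 47.8 61.6]
loadconn
scene 67 c 616.4 88.5 size 15.4 14.9 ang 56.8 z [53.9 60.6 63.2]
side 48 c 615.8 89.9 size 15.0 18.0 ang 43.5 z [54.  60.  62.4]
probe
scene 102 c 542.7 -187.0 size 17.6 17.4 ang 63.0 z [48.1 56.5 60. ]
side 48 c 539.3 -183.5 size 18.0 13.1 ang 34.9 z [45.8 54.9 60.2]
probe before scene [ 543.8204062  -187.27367537] (541.8975830078125, -186.64173889160156)
probe before side [ 538.36579304 -183.18123996] (539.285888671875, -183.5587158203125)
```

View pics/end.png

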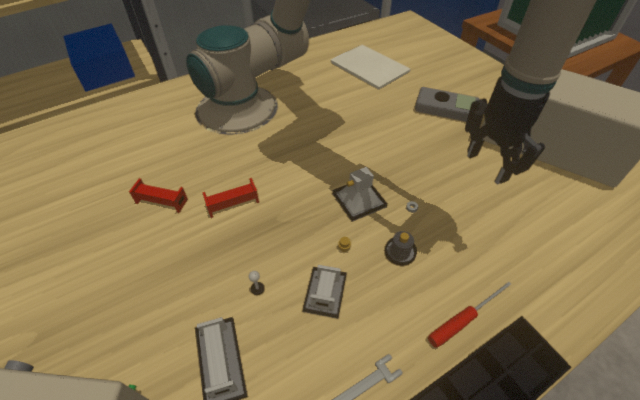

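The end picture shows all four parts in their nests: long (220,358), short (325,290), horn (360,195) and load (402,247). The probe is unmoved at (257,283) and the gripper is clear at (505,150). Handing in.

```bash
python3 -c "from rig import manip; print(manip.sign_off())"
```

```text
the job is handed in; nothing more can be done
None
```

All four parts are in their matching nests: long guide, short guide, horn and load, placed in that order. I handed the job in at about 35 s on the robot's clock. Each part was lowered until it just touched the floor of its nest, then released; no force reading I took went above about 7 N.

My last checks, from depth in the scene and side cameras:
- **Seating:** the tops were at about 47 mm (both guides), 84 mm (horn) and about 61 mm (load). That is each part's height plus the 4 mm nest floor, so all sit flat.
- **Centring:** all were within about 3 mm of the nest centres, against 8 mm of clearance. The two views differed by 1 to 3 mm, which is close to the calibration error.
- **Probe:** it measured within 1 mm of where it started.
- **Gripper:** it was clear of everything at hand-in.

No final check failed. An early check of the long guide in the air read about 2 to 3° off the gripper's angle, but in the nest it measured aligned. The mid-air checks of the short guide and horn picked up the gripper or only part of the part, so I relied on the in-nest measurements instead.

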